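# Set the photometer's pointer and hold its sample cover open

## Task

Turn the knob on the benchtop photometer until its pointer stands in line with the raised mark on the scale. Then tug the sample cover upward at its bar handle to learn whether its catch is holding it; only if it is caught, slide the release button right of it fully away from the robot and lift again; otherwise leave the button alone. Swing the cover up to 45 degrees or so and finish while still holding it open in the gripper, leaving the pointer set and everything else on the bench where it was.

Things in the scene. Friction and masses are not known exactly. Their poses are not given: they have to be found in the camera images.
- photometer: white benchtop instrument, 280 (x) by 420 (y) mm, deck 90 mm above the table, fixed. Origin under its centre; +x points away from the robot at yaw 0 (yaw within 0.2 rad), +y left. All directions below are in its frame. On the deck, (x, y) in mm: knob (-60, 110), scale with pointer and mark behind it, bar of the sample cover (-85, -60), release button (-85, -155).
- knob (a joint): angle of the knob, rad; grows clockwise seen from above, stops at -0.1 and 3.6; turns stiffly (0.04 N m) and stays where left. At 0 its grip bar lies along the photometer's x axis; at value k the bar's yaw is the photometer's yaw minus k.
- knob_grip (a point): point on the vertical axis of the black knob: a disc 54 mm wide, 6 mm thick on the deck, with an upright grip bar across it, 46 mm long, 13 mm wide, its top 34 mm above the deck. This point is 22 mm above the deck. With the TCP 5 mm above it the fingertips just clear the disc.
- pointer_tip (a point): end of the black pointer, a 6 mm wide bar narrowing to 3 mm, which slides in the scale along the photometer's y axis. It is coupled to the knob: turning the knob clockwise moves it to -y (right), 12 mm per radian.
- scale_mark: the one raised steel T-shaped mark on the aluminium scale; its 5 mm wide, 14 mm long stem points at the pointer from the far side. Axes parallel to the photometer's, origin at the near end of the stem on its centre line. The pointer is in line when its tip's y in this frame is 0. At the start the mark is 8 to 32 mm to the -y side of the pointer.
- cover (a joint): opening of the grey sample cover, rad: 0 shut, 1.2 at its stop. Plate 135 (x) by 120 (y) mm, 12 mm thick, on the deck; its near edge rises. It weighs 0.2 to 0.4 kg and falls shut when let go. If caught it lifts freely only to about 0.035 rad (4 mm at the bar), then stops dead; if not, it swings up freely. Which it is varies and cannot be seen.
- sample_cover: the whole sample cover with its bar handle; origin on its hinge line, as point cover_hinge; turns with it
- cover_hinge (a point): middle of the cover's hinge line, at its far (+x) edge, along y; 96.5 mm above the table. The bar's axis (shut) is 120 mm nearer and 36 mm higher.
- cover_bar (a point): steel bar handle at the cover's near edge: round, 12 mm thick, 74 mm long along y on two end posts, its axis 30 mm above the cover's top. The point is the middle of the bar. Pinched from above across x with the TCP on its axis, the fingertips clear the cover by 11 mm; the bar turns between the pads as the cover swings, so the gripper can stay upright.
- release (a joint): travel of the release button, m: 0 at its start, grows away from the robot (+x), stop at 0.022. Takes 4 to 7 N and stays where it is left. If the cover is caught, sliding it beyond 0.012 draws the sprung catch back and keeps it back; take it to the stop to be sure. If the cover is not caught it moves nothing and must be left alone.
- release_button: the black sliding release button, 18 mm (x) by 26 mm (y), top 25 mm above the deck, on a flat 2 mm high track right of the cover. Origin at the middle of its underside, 2 mm above the deck. Push its near face with closed fingers, or pinch and slide it.
- timer: bystander: white upright timer, 22 by 75 by 65 mm, standing on the deck behind the cover; origin under its centre
- specimen_jar: bystander: jar with screw cap, 60 mm wide, 75 mm tall, left of the photometer; origin under its centre
- specimen_jar_b: bystander: small jar with screw cap, 44 mm wide, 60 mm tall, right of the photometer; origin under its centre
- tube_rack: bystander: clear rack with capped sample tubes, 100 by 220 mm, 92 mm tall, at the left; origin under its centre
- mouse: bystander: black computer mouse, about 85 by 60 mm, 33 mm tall, at the right front; origin under its centre
- tip_box: bystander: pipette tip box, 85 by 120 mm, 62 mm tall, at the right; origin under its centre
- water_bottle: bystander: water bottle, 64 mm wide, 190 mm tall, at the right; origin under its centre

How it is judged:
By the outcome, as a careful person would: the job done as asked, in the order asked, and still so for the second after the job is handed in, while the arm keeps its last pose, push and grip.
It also fails if it takes over 72 s, if anything falls off the work surface, if the arm or the gripper's body presses on something with over 40 N, if the wrist force passes 120 N, or if a joint passes its speed limit or range.

## Robot

A 6-joint arm with a two-finger parallel gripper is mounted at the origin on the work surface. World frame = base frame: x ahead of the robot, y to its left, z up, the work surface at z = 0. Lengths are in mm, angles in rad, forces in N, time in s.
With the tool pointing down it reaches from about 350 to 875 mm from the base axis. Payload 4.2 kg.
Tool frame: the origin (TCP) lies between the finger pads, 19 mm behind the fingertips; this is the grasp point; z points along the fingers, y is the line along which they close (so a half turn about z gives the same grasp; the last joint's range is limited). The gripper opens to 85 mm and grips with 20 to 120 N. Pads are 22 mm wide; open, the fingers measure 114 mm over their backs; the gripper's body (76 mm by 85 mm) begins 54 mm behind the grasp point. The pads swing forward as they close: fully open they stand 13 mm farther back than shut.
Start: joints at [1.472, 0.385, 0.008, 0, -1.194, -0.259], TCP at [218.851, 585.409, 250.012] pointing down, gripper open.
Joint ranges: [-3.14, 3.14], [-1.21, 2.06], [-1.07, 1.41], [-3.16, 2.05], [-2.99, -0.16], [-3.1, 3.1]. Speed limits (rad/s): [2.79, 2.79, 3.14, 3.14, 3.14, 3.14].

## Interface

Orientations are given as a unit quaternion [x, y, z, w].
In Python, from bench import arm gives the robot as it stands. The module is installed in compiled form; this text tells all that it offers.
- The arm moves only by the tool drive_tool, never from a script. Its argument "targets" is a list of rows, each a list of 5 numbers: the closure, from -1 (fully open) to 1 (shut), then the shift along the tool's x, y, z in mm, then the turn about the tool's z in degrees. In form: [[grip, tx, ty, tz, roll], ...]. A call has 1 to 12 rows; each row is the pose to reach, as a shift and turn from the pose commanded when the call began, along the tool's axes at that moment; what a row does not reach only later rows make up. A row lasts 1/10 s, in which the tool goes at most 50 mm and 8.59 degrees, less where a joint would pass 70% of its speed; a pose out of reach is approached as far as the arm can. A call with a gripper value outside its range is refused whole. The fingers move at their own pace and stop on an object; the grip force is fixed at half the most. Time passes only in rows, so rows that repeat a pose let the fingers close. It gives the time, the measured TCP pose, the force, the opening and the grip force at its end, in the units of the state.
- arm.read_state(): the state, without advancing time (a new reading comes with each control period).
- arm.get_image(name): name is "scene" or "top" or "wrist"; returns the picture (384x512x3 uint8, blue, green, red); there is no depth.
- arm.camera_params(name): a dict with "fov_y" (degrees; the focal length in pixels is half the picture's height over the tangent of half this angle, whatever the lens; pixels are square), "cx", "cy" (the principal point, pixels), "rvec" (rotation vector, rad) and "tvec" (3), from world to camera coordinates, as OpenCV has them; the wrist camera has in their place "tool_from_camera" (4x4, takes a point from camera to tool coordinates, whose origin is the TCP and whose axes are the flange's). Camera axes: x right, y down, z forward; pixel columns grow to the right and rows downward; lengths in mm; the calibration is good to about 2 mm. The wrist camera is an equidistant fisheye: a pixel r from the principal point sees the ray r / f radians off the axis. A picture is of the moment at which its call begins: read the wrist's pose just before it. camera_params takes no time and is no camera call.
- arm.job_done(): hands the job in; it is judged then, once.
The state is a dict: "clock": time; "joints": joint angles; "joint_vel": joint speeds; "joint_efforts": joint torques, N m; "position": TCP position; "ee_rot": TCP orientation; "contact_force": force on the tool from outside, world axes, zero at the start; "wrist_torque": the same for the moment, N m; "gripper_width": finger opening in mm; "grasp_force": force on a finger pad.
Only numpy, scipy, OpenCV 4.12 (cv2) and the standard library are available. Lean on these libraries where they do the work, as an engineer would, in place of code of your own. Each camera call takes 0.05 s, during which the arm holds its last target. There are 200 camera calls.

## Working session

There is one attempt and no reset: what is moved stays moved. The work goes in short steps, Python scripts to look and compute and a tool call to move; the robot and the scene stay as the last step left them, time stands still between calls to the robot, and variables do not carry over. Pictures are saved under pics/ and viewed, at most 10 in all, crops included, and the job is handed in when it is done.

Besides the shell and the picture viewer there is one more tool, called after "Call:" by a JSON object that holds its "method" and its "body". drive_tool: Moves the arm, as the interface text tells. Its arguments: {"type":"object","properties":{"targets":{"type":"array","items":{"type":"array","items":{"type":"number"}}}},"required":["targets"]}

```bash
mkdir -p pics
cat > h.py <<'E'
import numpy as np, cv2
from scipy.spatial.transform import Rotation as R
from bench import arm
def grab(n,f=None):
    s=arm.read_state(); im=np.array(arm.get_image(n)); p=arm.camera_params(n)
    if f: cv2.imwrite('pics/'+f,im)
    return im,p,s
def ray(n,p,s,uv):
    f=192/np.tan(np.radians(p['fov_y'])/2)
    d=np.array([(uv[0]-p['cx'])/f,(uv[1]-p['cy'])/f])
    if n=='wrist':
        r=np.hypot(*d); v=np.array([*(d*(np.sin(r)/max(r,1e-9))),np.cos(r)])
        T=np.array(p['tool_from_camera']); Rw=R.from_quat(s['ee_rot']).as_matrix()
        return Rw@T[:3,3]+np.array(s['position']), Rw@T[:3,:3]@v
    M=cv2.Rodrigues(np.array(p['rvec'],float))[0]; t=np.array(p['tvec'],float).ravel()
    return -M.T@t, M.T@np.array([*d,1.])
def onz(n,p,s,uv,z):
    o,d=ray(n,p,s,uv); return o+d*(z-o[2])/d[2]
def proj(n,p,s,X):
    f=192/np.tan(np.radians(p['fov_y'])/2); X=np.array(X,float)
    if n=='wrist':
        T=np.array(p['tool_from_camera']); Rw=R.from_quat(s['ee_rot']).as_matrix()
        c=T[:3,:3].T@(Rw.T@(X-s['position'])-T[:3,3]); a=np.arctan2(np.hypot(c[0],c[1]),c[2])
        q=c[:2]/np.hypot(c[0],c[1])*a
    else:
        c=cv2.Rodrigues(np.array(p['rvec'],float))[0]@X+np.array(p['tvec'],float).ravel(); q=c[:2]/c[2]
    return q*f+[p['cx'],p['cy']]
E
python3 - <<'E'
from h import *
a,p,s=grab('top','top.png'); b,p2,_=grab('scene','scene.png')
print(s); print(p); print(p2); print(arm.camera_params('wrist'))
E
```

```text
{'clock': 0.0, 'joints': array([ 1.47160404e+00,  3.85547021e-01,  6.64948699e-03, -4.79324037e-04,
       -1.19398249e+00, -2.58636038e-01]), 'joint_vel': array([-0.00179172,  0.00045812,  0.00014621, -0.00025561, -0.00199163,
        0.00203056]), 'joint_efforts': array([ 6.51001628e-04, -3.92293239e+01,  1.88396037e+01,  4.18616027e+00,
       -4.64558165e-03,  1.78390712e-05]), 'position': array([218.67626678, 584.93283847, 248.9394626 ]), 'ee_rot': array([ 9.84021213e-01, -1.78048078e-01, -1.39077999e-04,  1.05628027e-03]), 'contact_force': array([ 0.61929946, -0.66225196, -0.30318785]), 'wrist_torque': array([-0.02512659, -0.0126671 , -0.02037601]), 'grasp_force': 0.0, 'gripper_width': 85.12280937346574}
{'fov_y': 42.11405137084844, 'cx': 255.0081925431238, 'cy': 198.12479585488586, 'rvec': array([ 2.1876329 , -2.19096004,  0.09224813]), 'tvec': array([  11.13658668,  546.71923681, 1875.11984009])}
{'fov_y': 55.59837723118856, 'cx': 255.25061124655417, 'cy': 194.7867649916718, 'rvec': array([ 2.01051766,  1.24070682, -0.52982318]), 'tvec': array([-249.19775139, -230.73076267, 1671.67912717])}
{'fov_y': 65.70646984690485, 'cx': 254.30095944440907, 'cy': 190.40833976383388, 'tool_from_camera': array([[-7.31233617e-04, -9.54103715e-01, -2.99475484e-01,
         7.69507080e+01],
       [ 9.99999534e-01, -5.09006720e-04, -8.20060695e-04,
        -6.33409629e-02],
       [ 6.29987922e-04, -2.99475945e-01,  9.54103643e-01,
        -1.24547985e+02],
       [ 0.00000000e+00,  0.00000000e+00,  0.00000000e+00,
         1.00000000e+00]])}
```

View pics/top.png

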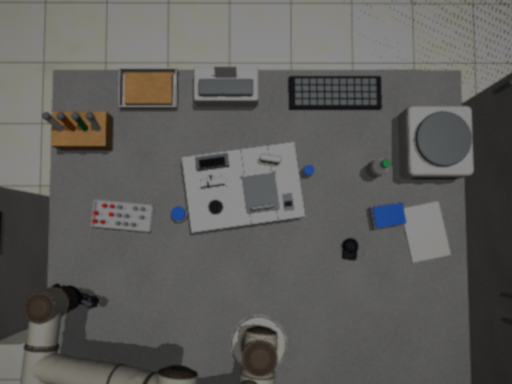

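View pics/scene.png

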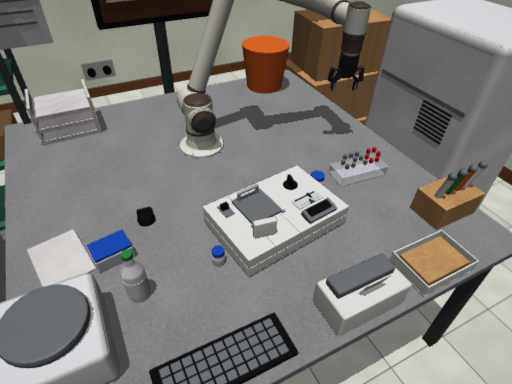

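The top view shows the photometer with deck corners near (182,157), (295,143), (304,217) and (191,232), the knob at (216,207) and the cover around (260,192). The scene view agrees, and nothing stands over the deck.

```bash
cat >> h.py <<'E'
def fr(o,yaw,x,y): c,s_=np.cos(yaw),np.sin(yaw); return np.array([o[0]+c*x-s_*y,o[1]+s_*x+c*y])
def shift(s,xyz): return R.from_quat(s['ee_rot']).as_matrix().T@(np.array(xyz)-s['position'])
E
python3 - <<'E'
from h import *
a,p,s=grab('top')
m=(a.min(2)>150).astype(np.uint8); m[:135]=0;m[240:]=0;m[:,:170]=0;m[:,315:]=0
c=max(cv2.findContours(cv2.morphologyEx(m,cv2.MORPH_CLOSE,np.ones((15,15))),0,2)[0],key=cv2.contourArea)
r=cv2.minAreaRect(c);print(r)
B=np.array([onz('top',p,s,q,90)[:2] for q in cv2.boxPoints(r)]);print(B.round(), [np.linalg.norm(B[i]-B[i-1]).round() for i in range(4)])
o=B.mean(0);
e=[B[i]-B[i-1] for i in range(4)]; e=max(e,key=lambda v:np.linalg.norm(v)*(v[1]>0)); yaw=np.arctan2(-e[0],e[1]);print(o,yaw)
k=fr(o,yaw,-60,110); print('knob',k,'bar',fr(o,yaw,-85,-60),'btn',fr(o,yaw,-85,-155))
d=(a.max(2)<60).astype(np.uint8); d[:198]=0;d[218:]=0;d[:,:204]=0;d[:,228:]=0
M=cv2.moments(d,True);print('knob dark',onz('top',p,s,(M['m10']/M['m00'],M['m01']/M['m00']),100))
print('tool x in world',R.from_quat(s['ee_rot']).as_matrix().round(3).tolist(), shift(s,[*k,260]))
E
```

```text
Traceback (most recent call last):
ValueError: max() iterable argument is empty
```

Run:
```python
from h import *
a,p,s=grab('top')
g=a.min(2).copy(); roi=g[138:240,172:314]; t,_=cv2.threshold(np.ascontiguousarray(roi),0,255,cv2.THRESH_OTSU); print(t,roi.max())
m=np.zeros_like(g); m[138:240,172:314]=roi>t
c=max(cv2.findContours(cv2.morphologyEx(m,cv2.MORPH_CLOSE,np.ones((15,15))),0,2)[0],key=cv2.contourArea)
r=cv2.minAreaRect(c);print(r)
B=np.array([onz('top',p,s,q,90)[:2] for q in cv2.boxPoints(r)]);print(B.round(), [np.linalg.norm(B[i]-B[i-1]).round() for i in range(4)])
o=B.mean(0)
e=[B[i]-B[i-1] for i in range(4)]; e=max(e,key=lambda v:np.linalg.norm(v)*(v[1]>0)); yaw=np.arctan2(-e[0],e[1]);print(o,yaw)
k=fr(o,yaw,-60,110); print('knob',k,'bar',fr(o,yaw,-85,-60),'btn',fr(o,yaw,-85,-155))
d=(g<45).astype(np.uint8); d[:198]=0;d[218:]=0;d[:,:204]=0;d[:,228:]=0
M=cv2.moments(d,True);print('knob dark',M['m00'],onz('top',p,s,(M['m10']/M['m00'],M['m01']/M['m00']),100))
print('tool x in world',R.from_quat(s['ee_rot']).as_matrix().round(3).tolist(), shift(s,[*k,260]))
```

```text
109.0 141
((242.96368408203125, 186.33837890625), (76.32292175292969, 114.6769790649414), 82.09283447265625)
[[ 696.  283.]
 [ 754. -135.]
 [ 475. -171.]
 [ 418.  243.]] [np.float64(280.0), np.float64(422.0), np.float64(282.0), np.float64(418.0)]
[585.78442022  54.74067725] 0.13619029215581216
knob [511.40533005 155.57594363] bar [509.71766453 -16.24417098] btn [ 522.61578389 -110.36451159]
knob dark 120.0 [510.19166505 155.51854616 100.        ]
tool x in world [[0.937, -0.35, -0.0], [-0.35, -0.937, -0.002], [0.0, 0.002, -1.0]] [424.58646492 299.75984312 -10.26798572]
```

The deck measures 280 x 420 mm as given, and the knob blob agrees with the fitted frame to 1 mm. Moving above the knob.

Call:
{"method": "drive_tool", "body": {"targets": [[-1, 425, 300, 0, 0], [-1, 425, 300, 0, 0], [-1, 425, 300, 0, 0], [-1, 425, 300, 0, 0], [-1, 425, 300, 0, 0], [-1, 425, 300, 0, 0], [-1, 425, 300, 0, 0], [-1, 425, 300, 0, 0], [-1, 425, 300, 0, 0], [-1, 425, 300, 0, 0], [-1, 425, 300, 0, 0], [-1, 425, 300, 0, 0]]}}

```text
clock: 1.4
position: [512.9, 153.2, 249.6]
ee_rot: [0.984, -0.18, -0.0, 0.0]
contact_force: [-0.1, -0.1, -0.6]
gripper_width: 85.8
grasp_force: 0.0
```

Run:
```python
from h import *
a,p,s=grab('wrist','w1.png'); print(s['position'],s['joints'],R.from_quat(s['ee_rot']).as_matrix().round(3).tolist())
for q in [(-60,110),(-60,60),(0,110),(-85,-60),(-85,-155)]: print(q,proj('wrist',p,s,[*fr((585.8,54.7),.136,*q),112]))
```

```text
[512.86926699 153.19843784 249.60268951] [ 5.93501262e-01  2.32895353e-01 -2.12359717e-01  1.23948547e-04
 -1.12632535e+00  6.14853176e-01] [[0.935, -0.355, -0.001], [-0.355, -0.935, -0.001], [-0.0, 0.001, -1.0]]
(-60, 110) [252.67193063 187.0793242 ]
(-60, 60) [301.04551128 161.85625888]
(0, 110) [220.11038924 130.07915129]
(-85, -60) [417.9475455  129.18548189]
(-85, -155) [481.01469896  94.23692425]
```

View pics/w1.png

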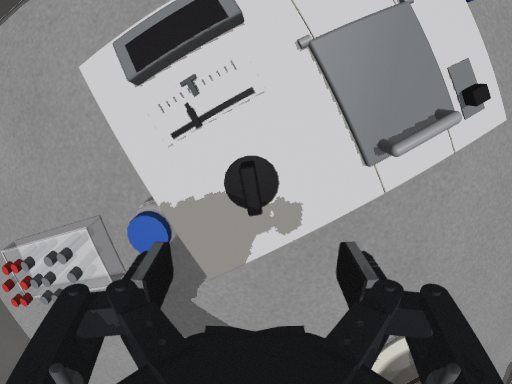

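The knob is at (251,183) with its bar nearly up-down in the image. The pointer tip is near (188,105), and the T-mark is near (190,85) beyond it. Next I zoom in.

Run:
```python
from h import *
a=cv2.imread('pics/w1.png')[65:225,145:295]
b=cv2.convertScaleAbs(cv2.resize(a,None,fx=3.7,fy=3.7,interpolation=cv2.INTER_CUBIC),alpha=1.4); cv2.imwrite('pics/c1.png',b)
```

```text
(no output)
```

View pics/c1.png

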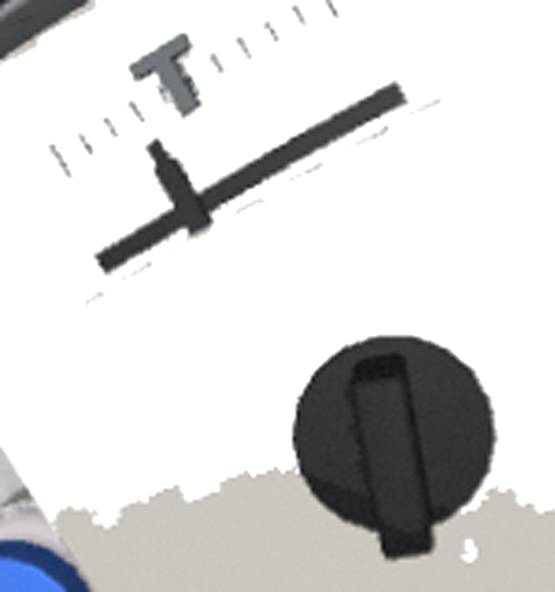

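The stem's near end is at crop (188,110), the pointer tip at (153,145), and the bar top runs from about (380,375) to (407,530).

Run:
```python
from h import *
p=arm.camera_params('wrist'); s=arm.read_state(); yaw=.136;o=np.array([585.8,54.7])
def loc(u,z):
    u=(145+u[0]/3.7,65+u[1]/3.7); X=onz('wrist',p,s,u,z)[:2]; d=X-o; return X.round(1),np.array([np.cos(yaw)*d[0]+np.sin(yaw)*d[1],-np.sin(yaw)*d[0]+np.cos(yaw)*d[1]]).round(1)
for n,u,z in [('tip',(153,145),94),('base',(203,222),94),('stem',(188,110),94),('stem2',(165,65),94),('slotL',(103,262),92),('slotR',(400,95),92),('disc',(394,432),94),('b1',(380,375),124),('b2',(407,530),124)]: print(n,*loc(u,z))
d=loc((380,375),124)[0]-loc((407,530),124)[0]; print('bar len',np.linalg.norm(d),'yaw',np.arctan2(d[1],d[0]),'mid',(loc((380,375),124)[0]+loc((407,530),124)[0])/2)
```

```text
tip [604.5 188.4] [ 36.6 129.9]
base [580.9 183.8] [ 12.7 128.6]
stem [609.2 176.6] [ 39.8 117.6]
stem2 [622.4 177.8] [ 53. 117.]
slotL [581.5 213.3] [ 17.2 157.7]
slotR [592.8 125.4] [16.5 69.1]
disc [511.2 158. ] [-59.9 112.5]
b1 [533.1 152.8] [-39.  104.4]
b2 [494.7 160.6] [-75.9 117.2]
bar len 39.1841804814137 yaw -0.2003985538258779 mid [513.9 156.7]
```

Call:
{"method": "drive_tool", "body": {"targets": [[-1, -2, -2.8, 40, -5], [-1, -2, -2.8, 80, -9.3], [-1, -2, -2.8, 110, -9.3], [-1, -2, -2.8, 125, -9.3], [-1, -2, -2.8, 131, -9.3], [-1, -2, -2.8, 131, -9.3], [0.5, -2, -2.8, 131, -9.3], [1, -2, -2.8, 131, -9.3], [1, -2, -2.8, 131, -9.3], [1, -2, -2.8, 131, -9.3], [1, -2, -2.8, 131, -9.3], [1, -2, -2.8, 131, -9.3]]}}

```text
clock: 2.65
position: [510.8, 157.5, 119.7]
ee_rot: [0.995, -0.097, -0.0, 0.001]
contact_force: [0.3, -4.6, 4.3]
gripper_width: 11.7
grasp_force: 59.7
```

Call:
{"method": "drive_tool", "body": {"targets": [[1, 0, 0, 0, 5], [1, 0, 0, 0, 10], [1, 0, 0, 0, 15], [1, 0, 0, 0, 20], [1, 0, 0, 0, 25], [1, 0, 0, 0, 30], [1, 0, 0, 0, 35], [1, 0, 0, 0, 40], [1, 0, 0, 0, 45], [1, 0, 0, 0, 50], [1, 0, 0, 0, 54], [1, 0, 0, 0, 54]]}}

```text
clock: 3.85
position: [510.9, 157.6, 119.7]
ee_rot: [0.842, -0.539, 0.0, 0.001]
contact_force: [-0.8, -5.7, 4.2]
gripper_width: 11.9
grasp_force: 59.7
```

Run:
```python
from h import *
a,p,s=grab('wrist','w2.png'); print(s['position'],s['joints'].round(2),s['contact_force'])
for n,q in [('tip',(36.6,117)),('stem',(39.8,117.6))]: print(n,proj('wrist',p,s,[*fr((585.8,54.7),.136,*q),94]))
```

```text
[510.9287328  157.61096202 119.69720182] [ 0.6   0.37 -0.39  0.   -0.82 -0.17] [-0.83514735 -5.72042202  4.22179167]
tip [ 96.31954438 200.14080975]
stem [ 91.77691608 199.51158352]
```

View pics/w2.png

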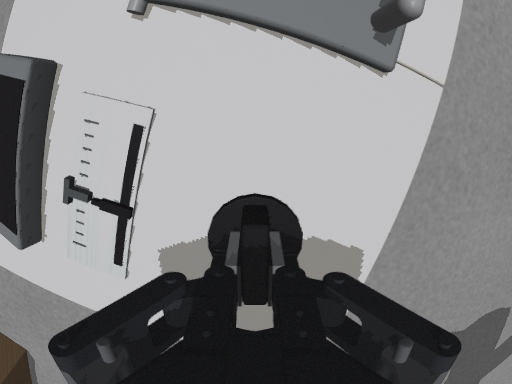

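The pointer tip, around (93,202), now nearly meets the stem's end at (90,197). I zoom in to fine-tune.

Run:
```python
from h import *
a=cv2.imread('pics/w2.png')[165:235,55:145]
b=cv2.resize(a,None,fx=8,fy=8,interpolation=cv2.INTER_CUBIC); b=cv2.convertScaleAbs(b,alpha=1.3); cv2.imwrite('pics/c2.png',b)
```

```text
(no output)
```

View pics/c2.png

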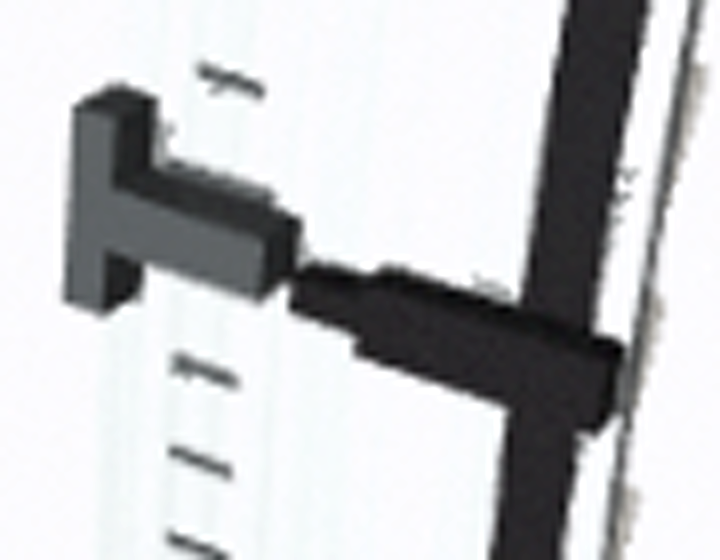

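Call:
{"method": "drive_tool", "body": {"targets": [[1, 0, 0, 0, 4], [1, 0, 0, 0, 8], [1, 0, 0, 0, 8], [0, 0, 0, 0, 8], [-1, 0, 0, 0, 8], [-1, 0, 0, 0, 8], [-1, 0, 0, 0, 8], [-1, 0, 0, 0, 8], [-1, 0, 0, -20, 8], [-1, 0, 0, -40, 8], [-1, 0, 0, -40, 8], [-1, 0, 0, -40, 8]]}}

```text
clock: 5.1
position: [510.9, 159.0, 159.0]
ee_rot: [0.803, -0.596, -0.0, -0.0]
contact_force: [-0.5, -0.6, -1.1]
gripper_width: 85.3
grasp_force: 0.0
```

Run:
```python
from h import *
s=arm.read_state(); Rw=R.from_quat(s['ee_rot']).as_matrix(); print(Rw.round(3).tolist(),s['position'])
t=np.array([609.2,176.6,0])-77*Rw[:,0]; t[2]=160; print(t,shift(s,t))
```

```text
[[0.289, -0.957, 0.0], [-0.957, -0.289, 0.001], [-0.001, -0.001, -1.0]] [510.8605965  159.02814424 159.01923758]
[586.95510518 250.31677151 160.        ] [-65.4134427  -99.22318932  -0.88872443]
```

Call:
{"method": "drive_tool", "body": {"targets": [[-1, -22, -33, 0, 0], [-1, -44, -66, 0, 0], [-1, -65, -99, 0, 0], [-1, -65, -99, 0, 0], [-1, -65, -99, 0, 0], [-1, -65, -99, 0, 0]]}}

```text
clock: 5.7
position: [585.9, 248.8, 157.9]
ee_rot: [0.803, -0.596, -0.001, 0.001]
contact_force: [0.5, -0.2, 0.1]
gripper_width: 85.3
grasp_force: 0.0
```

Run:
```python
from h import *
a,p,s=grab('wrist','w3.png'); c=proj('wrist',p,s,[609.2,176.6,94]); print(c,s['position'])
u,v=int(c[0]),int(c[1]); x0,y0=u-55,v-40; print(x0,y0)
b=cv2.resize(a[y0:y0+80,x0:x0+110],None,fx=7,fy=7,interpolation=cv2.INTER_CUBIC)
b=(255*(b/255.)**.6).astype(np.uint8); cv2.imwrite('pics/c3.png',b)
```

```text
[252.34175335 101.28689744] [585.91887319 248.83598158 157.92188852]
197 61
```

View pics/c3.png

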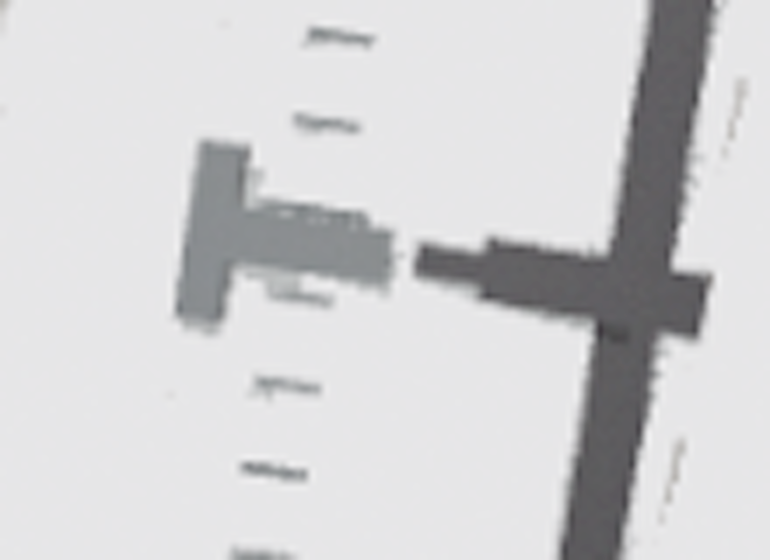

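From almost straight above, stem end (390,259) and tip (416,261) in the crop look in line to within half a millimetre. I check this numerically.

Run:
```python
from h import *
a=cv2.imread('pics/w3.png'); p=arm.camera_params('wrist'); s=arm.read_state(); g=a.astype(float).mean(2)
print(np.percentile(g[61:141,197:307],[1,5,20,50]), g[61+35,197+45], g[61+42,197+80])
yaw=.136;o=np.array([585.8,54.7])
b=cv2.resize(g[61:141,197:307],None,fx=7,fy=7,interpolation=cv2.INTER_CUBIC); bg=np.median(b)
def cen(x,lo,hi):
    w=np.clip(bg-b[lo:hi,x],0,None); w[w<.25*w.max()]=0; y=(w*np.arange(lo,hi)).sum()/w.sum()
    X=onz('wrist',p,s,(197+(x+.5)/7-.5,61+(y+.5)/7-.5),95)[:2]-o
    return [np.cos(yaw)*X[0]+np.sin(yaw)*X[1],-np.sin(yaw)*X[0]+np.cos(yaw)*X[1],y]
for n,xs,lo,hi in [('stem',(345,355,365,375,385),218,288),('tip',(420,435,450,465),225,300),('body',(500,530,560),225,325)]:
    print(n,np.round([cen(x,lo,hi) for x in xs],2).tolist())
# slot direction
ys=np.r_[20:200:20,380:550:20]; L=[]
for y in ys:
    w=np.clip(bg-b[y,540:740],0,None); w[w<.5*w.max()]=0; x=(w*np.arange(540,740)).sum()/w.sum()
    L.append(onz('wrist',p,s,(197+x/7,61+y/7),92)[:2])
L=np.array(L); q=np.polyfit(L[:,1],L[:,0],1); print('slot yaw',-np.arctan(q[0]))
```

```text
[ 47.          50.33333333 179.53333333 216.33333333] 97.0 50.666666666666664
stem [[44.35, 114.95, 249.17], [43.45, 114.93, 250.51], [42.55, 114.92, 251.82], [41.61, 115.19, 256.41], [40.73, 115.05, 256.4]]
tip [[37.59, 115.0, 261.19], [36.25, 114.9, 262.44], [34.88, 115.03, 266.25], [33.54, 115.0, 268.37]]
body [[30.41, 114.84, 272.22], [27.69, 114.88, 277.63], [24.96, 114.96, 283.63]]
slot yaw 0.13793733336626257
```

The pointer is in line to about 0.1 mm. Next is the cover bar.

Call:
{"method": "drive_tool", "body": {"targets": [[-1, 20, 13, -15, 3], [-1, 60, 39, -20, 6], [-1, 100, 65, -20, 9], [-1, 140, 91, -20, 9], [-1, 180, 117, -20, 9], [-1, 210, 136, -20, 9], [-1, 232, 149, -20, 9], [-1, 232, 149, -20, 9], [-1, 232, 149, -20, 9], [-1, 232, 149, -20, 9]]}}

```text
clock: 6.75
position: [511.4, -15.0, 179.3]
ee_rot: [0.754, -0.657, 0.0, -0.0]
contact_force: [0.9, -0.1, -0.4]
gripper_width: 85.3
grasp_force: 0.0
```

Run:
```python
from h import *
a,p,s=grab('wrist','w4.png'); print(s['position'],R.from_quat(s['ee_rot']).as_matrix().round(3).tolist())
print(proj('wrist',p,s,[509.7,-16.2,132.5]),proj('wrist',p,s,[522.6,-110.4,115]))
```

```text
[511.433077   -15.00134494 179.28789655] [[0.136, -0.991, 0.001], [-0.991, -0.136, 0.0], [-0.0, -0.001, -1.0]]
[258.03250126 223.58071189] [258.08645713  69.49229576]
```

View pics/w4.png

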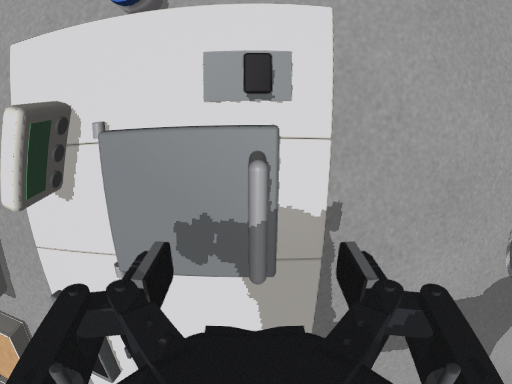

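The bar spans (257,160) to (258,283), right on the prediction. The button sits at (258,73), and the cover is shut.

Call:
{"method": "drive_tool", "body": {"targets": [[-1, 1, 1.7, 15, 0], [-1, 1, 1.7, 30, 0], [-1, 1, 1.7, 42, 0], [-1, 1, 1.7, 46.5, 0], [-1, 1, 1.7, 46.5, 0], [0, 1, 1.7, 46.5, 0], [1, 1, 1.7, 46.5, 0], [1, 1, 1.7, 46.5, 0], [1, 1, 1.7, 46.5, 0], [1, 1, 1.7, 46.5, 0], [1, 1, 1.7, 46.5, 0]]}}

```text
clock: 7.9
position: [509.8, -16.7, 132.9]
ee_rot: [0.754, -0.657, 0.0, 0.0]
contact_force: [-0.8, -0.2, 1.9]
gripper_width: 9.8
grasp_force: 58.4
```

Call:
{"method": "drive_tool", "body": {"targets": [[1, 0, -0.6, -2, 0], [1, 0, -1.2, -4, 0], [1, 0, -1.8, -6, 0], [1, 0, -2.7, -8, 0], [1, 0, -2.7, -8, 0], [1, 0, -2.7, -8, 0]]}}

```text
clock: 8.5
position: [511.1, -16.5, 137.3]
ee_rot: [0.753, -0.658, -0.002, 0.001]
contact_force: [4.0, -2.4, -18.4]
gripper_width: 9.9
grasp_force: 58.9
```

It stops dead 4.4 mm up with the pull rising to 18 N, far above the cover's weight, so the cover is caught. I set it down, let go and go to the button.

Call:
{"method": "drive_tool", "body": {"targets": [[1, 0, 1.4, 4, 0], [1, 0, 2.7, 8, 0], [1, 0, 2.7, 8, 0], [0, 0, 2.7, 8, 0], [-1, 0, 2.7, 8, 0], [-1, 0, 2.7, 8, 0], [-1, 0, 2.7, 8, 0], [-1, 0, 2.7, 8, 0], [-1, 0, 2.7, -15, 0], [-1, 0, 2.7, -45, 0], [-1, 0, 2.7, -45, 0], [-1, 0, 2.7, -45, 0]]}}

```text
clock: 9.7
position: [510.0, -16.5, 186.1]
ee_rot: [0.753, -0.657, 0.0, -0.001]
contact_force: [-1.2, 0.5, 0.1]
gripper_width: 85.5
grasp_force: 0.0
```

Run:
```python
from h import *
s=arm.read_state(); print(s['position'],shift(s,[522.6,-110.4,116]))
a=cv2.imread('pics/w4.png'); p=arm.camera_params('wrist'); s=dict(s,position=np.array([511.43,-15.0,179.29]))
m=(a.max(2)<45).astype(np.uint8); m[:45]=0;m[100:]=0;m[:,:235]=0;m[:,280:]=0
x,y,w,h=cv2.boundingRect(m); print(x,y,w,h); print(onz('wrist',p,s,(x+w/2,y),115),onz('wrist',p,s,(x+w/2,y+h),92),onz('wrist',p,s,(x,y+5),115),onz('wrist',p,s,(x+w,y+5),115))
```

```text
[509.97889521 -16.5079043  186.0520994 ] [94.77756683  0.3286524  69.99585249]
244 53 28 40
[ 524.07478738 -120.91131074  115.        ] [520.451333   -96.03611448  92.        ] [ 532.2487587  -116.55595938  115.        ] [ 515.03437333 -118.95624407  115.        ]
```

Call:
{"method": "drive_tool", "body": {"targets": [[-1, 47, 0, 0, 0], [-1, 94, 0, 0, 0], [-1, 94, 0, 10, 0], [-1, 94, 0, 30, 0], [-1, 94, 0, 50, 0], [-1, 94, 0, 64, 0], [-1, 94, 0, 69, 0], [-1, 94, 0, 69, 0], [0, 94, 0, 69, 0], [1, 94, 0, 69, 0], [1, 94, 0, 69, 0], [1, 94, 0, 69, 0]]}}

```text
clock: 10.9
position: [522.8, -109.7, 117.0]
ee_rot: [0.754, -0.657, 0.0, -0.0]
contact_force: [0.1, 0.3, -0.1]
gripper_width: 28.2
grasp_force: 0.0
```

Call:
{"method": "drive_tool", "body": {"targets": [[1, 0, 0, 0, 0], [1, 0, 0, 0, 0]]}}

```text
clock: 11.1
position: [522.8, -109.8, 117.1]
ee_rot: [0.754, -0.657, 0.0, -0.0]
contact_force: [-0.7, 0.5, 3.3]
gripper_width: 16.5
grasp_force: 59.3
```

Gripped. I slide it +x (tool -y) to its stop.

Call:
{"method": "drive_tool", "body": {"targets": [[1, 0, -4, 0, 0], [1, 0, -8, 0, 0], [1, 0, -12, 0, 0], [1, 0, -16, 0, 0], [1, 0, -20, 0, 0], [1, 0, -23, 0, 0], [1, 0, -25, 0, 0], [1, 0, -25, 0, 0], [1, 0, -25, 0, 0]]}}

```text
clock: 12.0
position: [544.7, -106.7, 117.1]
ee_rot: [0.754, -0.657, -0.002, 0.002]
contact_force: [-8.3, 1.0, 9.1]
gripper_width: 16.6
grasp_force: 60.2
```

It travelled 22.1 mm, so it is on its stop. I release, rise, and return to above the bar.

Call:
{"method": "drive_tool", "body": {"targets": [[1, 0, 2.5, 0, 0], [0, 0, 2.5, 0, 0], [-1, 0, 2.5, 0, 0], [-1, 0, 2.5, 0, 0], [-1, 0, 2.5, 0, 0], [-1, 0, 2.5, 0, 0], [-1, 0, 2.5, -30, 0], [-1, 0, 2.5, -69, 0], [-1, -30, 12, -69, 0], [-1, -70, 25, -69, 0], [-1, -94, 25, -69, 0], [-1, -94, 25, -69, 0]]}}

```text
clock: 13.2
position: [509.5, -14.6, 186.0]
ee_rot: [0.755, -0.656, 0.0, -0.0]
contact_force: [0.5, -0.1, 0.2]
gripper_width: 85.2
grasp_force: 0.0
```

Run:
```python
from h import *
a,p,s=grab('wrist','w5.png'); print(s['position'],shift(s,[509.8,-16.5,132.9]))
m=(a.max(2)<45).astype(np.uint8); m[:30]=0;m[100:]=0;m[:,:180]=0;m[:,290:]=0
x,y,w,h=cv2.boundingRect(m); print(x,y,w,h,onz('wrist',p,s,(x+w/2,y),115))
```

```text
[509.45970279 -14.64665366 185.96064995] [ 1.89922760e+00 -2.86025158e-02  5.30601111e+01]
208 54 29 39 [ 545.14973042 -118.09500309  115.        ]
```

The picture confirms the button stays about 22 mm forward. Regrasping the bar.

Call:
{"method": "drive_tool", "body": {"targets": [[-1, 1.5, 0, 20, 0], [-1, 1.5, 0, 40, 0], [-1, 1.5, 0, 50, 0], [-1, 1.5, 0, 53, 0], [-1, 1.5, 0, 53, 0], [0, 1.5, 0, 53, 0], [1, 1.5, 0, 53, 0], [1, 1.5, 0, 53, 0], [1, 1.5, 0, 53, 0], [1, 1.5, 0, 53, 0], [1, 1.5, 0, 53, 0], [1, 1.5, 0, 53, 0]]}}

```text
clock: 14.45
position: [510.0, -18.1, 132.9]
ee_rot: [0.754, -0.657, 0.0, -0.0]
contact_force: [-2.2, -0.1, 3.8]
gripper_width: 10.1
grasp_force: 58.4
```

```bash
python3 -c "
import numpy as np
for t in np.radians([5,10,15,20,25,30,35,40,46]): print(round(120-120*np.cos(t)+36*np.sin(t),1), round(120*np.sin(t)+36*np.cos(t)-36,1))"
```

```text
3.6 10.3
8.1 20.3
13.4 29.8
19.5 38.9
26.5 47.3
34.1 55.2
42.4 62.3
51.2 68.7
62.5 75.3
```

Call:
{"method": "drive_tool", "body": {"targets": [[1, 0, -1.7, -5, 0], [1, 0, -3.6, -10.3, 0], [1, 0, -5.8, -15.3, 0], [1, 0, -8.1, -20.3, 0], [1, 0, -8.1, -20.3, 0]]}}

```text
clock: 14.95
position: [517.4, -17.1, 152.8]
ee_rot: [0.753, -0.658, -0.001, 0.001]
contact_force: [-0.8, -0.2, -5.1]
gripper_width: 9.9
grasp_force: 58.5
```

Free now. On to about 45 degrees.

Call:
{"method": "drive_tool", "body": {"targets": [[1, 0, -2.6, -4.8, 0], [1, 0, -5.3, -9.5, 0], [1, 0, -8.3, -14.1, 0], [1, 0, -11.4, -18.6, 0], [1, 0, -14.8, -22.8, 0], [1, 0, -18.4, -27, 0], [1, 0, -22.1, -31, 0], [1, 0, -26, -34.9, 0], [1, 0, -30.1, -38.5, 0], [1, 0, -34.3, -42, 0], [1, 0, -38.6, -45.2, 0], [1, 0, -43.1, -48.4, 0]]}}

```text
clock: 16.15
position: [557.9, -11.6, 203.0]
ee_rot: [0.754, -0.657, -0.002, 0.003]
contact_force: [-11.7, 3.1, 5.9]
gripper_width: 9.8
grasp_force: 58.4
```

Call:
{"method": "drive_tool", "body": {"targets": [[1, 0, -5, -3.2, 0], [1, 0, -10.5, -6.2, 0], [1, 0, -10.5, -6.2, 0], [1, 0, -10.5, -6.2, 0], [1, 0, -10.5, -6.2, 0]]}}

```text
clock: 16.65
position: [570.2, -9.9, 211.3]
ee_rot: [0.754, -0.657, 0.0, 0.0]
contact_force: [-12.3, 3.3, 12.2]
gripper_width: 9.8
grasp_force: 58.8
```

Run:
```python
from h import *
a,p,s=grab('scene'); t,_,_=grab('top')
print(s['position'],s['joint_vel'].round(3),s['contact_force'],s['gripper_width'])
b=cv2.resize(a[140:310,170:400],None,fx=2,fy=2); c=cv2.resize(t[125:245,170:320],None,fx=340/120,fy=340/120)
c=c[:, :340]; cv2.imwrite('pics/end.png',np.hstack([b,c]))
```

```text
[570.16770199  -9.88073269 211.29708871] [ 0.    -0.     0.    -0.001 -0.     0.001] [-12.31140291   3.29196351  12.23898013] 9.778816581030176
```

View pics/end.png

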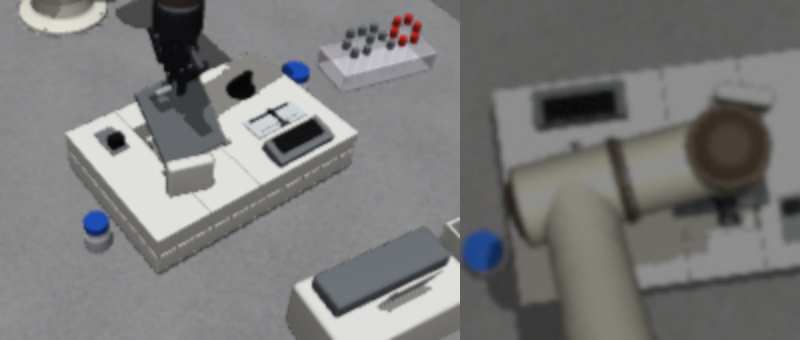

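The cover stands open at about 46 degrees in the grip. The timer is where it was, the button is slid forward, and the pointer is still at the mark.

```bash
python3 -c "
from bench import arm
print(arm.job_done())"
```

```text
the job is handed in; nothing more can be done
None
```

The pointer is set on the mark (measured about 0.1 mm off), the tug showed the cover was caught, so I slid the release button to its stop, and the cover is held open in the gripper at about 46 degrees; the job is handed in.

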